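# Clear the scraps and stand the board to dry

## Task

Take the aluminium lid off the steel scrap pail and lay it aside, put every food scrap lying on the draining mat, however many corn-cob ends and cassava ends there are, into the pail, and then close the pail again with its lid, seated level on the rim. Take the small chopping board from its sloping rest and leave it standing upright by itself on one of its long thin edges in the middle of the cleared mat. Leave the jar, the ladle and the spoon where they are.

Things in the scene. Friction and masses are not known exactly. Their poses are not given: they have to be found in the camera images.
- mat: Fixed dark rubber draining mat, 160 (x) by 250 (y) by 4 mm, flat on the counter. Origin: centre of its underside.
- pail: Fixed round steel scrap pail without handles, closed by its lid at the start, 140 mm outside and 132 mm inside diameter, rim 120 mm high, inner floor at 5 mm, rising in the middle to a low hump 20 mm high. Origin: centre of its underside, z up.
- lid: Loose aluminium lid, 160 g: disc 150 mm across, 4 mm thick (z 8 to 12 mm); below it a round plug 116 mm across (z 0 to 8 mm) that goes inside the pail's rim; on top a black knob 24 mm across (z 12 to 42 mm). Origin: centre of the plug's underside. Starts seated on the pail, origin 112 mm above the pail's. The counter on the robot's near right is free to lay it on.
- rest: Fixed small wooden sloping rest on which the board leans. Base 130 (x) by 150 (y) by 10 mm; two rails 14 mm wide, at y = -65 and +65 mm, carry the board's back; they rise towards the rest's -x side, leaning 25 degrees from vertical, and reach 115 mm high; between them is free space for a finger behind the board. A ledge carries the board's lower edge. Origin: centre of its underside.
- board: Loose small wooden chopping board, 24 mm thick (own x), 190 mm long (own y), 130 mm high (own z), about 0.4 kg. Origin: middle of the long thin edge that is at the bottom at the start, z up across the board. At the start it leans on the rest, its z axis 25 degrees from vertical with the upper edge towards the rest's -x side, that is, roughly towards the robot.
- cob1: A corn-cob end: squat buff tapered stub, 43 mm across near its foot, 38 mm across its top, 34 mm high, 30 g; starts standing on its wider face on the mat. Origin: centre of the wider face, z along its axis. May be absent.
- cob2: A corn-cob end: squat buff tapered stub, 43 mm across near its foot, 38 mm across its top, 34 mm high, 30 g; starts standing on its wider face on the mat. Origin: centre of the wider face, z along its axis. May be absent.
- cob3: A corn-cob end: squat buff tapered stub, 43 mm across near its foot, 38 mm across its top, 34 mm high, 30 g; starts standing on its wider face on the mat. Origin: centre of the wider face, z along its axis. May be absent.
- cassava1: A cassava-root end: dark brown chunk with rounded edges and pale cut ends, 46 (x) by 36 (y) by 32 mm (z), 50 g. Origin: centre of its underside. May be absent.
- cassava2: A cassava-root end: dark brown chunk with rounded edges and pale cut ends, 46 (x) by 36 (y) by 32 mm (z), 50 g. Origin: centre of its underside. May be absent.
- cassava3: A cassava-root end: dark brown chunk with rounded edges and pale cut ends, 46 (x) by 36 (y) by 32 mm (z), 50 g. Origin: centre of its underside. May be absent.
- jar: Bystander: glass storage jar with steel cap, 80 mm diameter, 130 mm high. Origin: centre of its underside.
- ladle: Bystander: red plastic ladle lying on the far side, bowl 80 mm across and 28 mm high, handle reaching 250 mm along its own x. Origin: under the bowl's centre.
- spoon: Bystander: wooden spoon lying on the far side along its own x. Origin: near its middle, on the counter.
There are look-alikes about, which are no part of the job. What is shaped like the pail but green or purple is not meant.

How it is judged:
On the way, in this order (a step that is already met when the one before it is completed fails the run):
1. the lid is taken off the pail and away from it (horizontal distance between lid and pail above 0.12 m), for 0.2 s.
2. every scrap is inside the pail (horizontal distance between each of cob1, cob2, cob3, cassava1, cassava2, cassava3 and pail below 0.069 m and z of cob1 in the frame of pail between 0 and 0.112 m and z of cob2 in the frame of pail between 0 and 0.112 m and z of cob3 in the frame of pail between 0 and 0.112 m and z of cassava1 in the frame of pail between 0 and 0.112 m and z of cassava2 in the frame of pail between 0 and 0.112 m and z of cassava3 in the frame of pail between 0 and 0.112 m), for 0.2 s.
3. the lid is seated level on the pail, with the scraps inside (all of step 2 and horizontal distance between lid and pail below 0.012 m and angle between lid's own z axis and vertical below 0.06 rad and z of lid in the frame of pail between 0.107 and 0.117 m), for 0.2 s.
At the end, for the whole second after the job is handed in: Scraps all in the pail below its rim; lid on the rim, level within 0.06 rad, centred within 12 mm, plug inside (origin 107 to 117 mm above the pail's); board standing at rest on a long thin edge on the mat, upright within 0.1 rad, its middle within 45 mm of the mat's centre (all of step 3 and horizontal distance between board and mat below 0.045 m and linear speed of board below 0.02 m/s and ((angle between board's own z axis and vertical below 0.1 rad and z of board in the frame of mat between 0 and 0.009 m) or (angle between board's own z axis and vertical above 3.04159 rad and z of board in the frame of mat between 0.129 and 0.139 m))); the robot touches nothing.
It fails at once if the glass jar is pushed more than 30 mm from its place (distance of jar from where it was at the start of the episode above 0.03 m).
It fails at once if the red ladle is pushed more than 30 mm from its place (distance of ladle from where it was at the start of the episode above 0.03 m).
It fails at once if the wooden spoon is pushed more than 30 mm from its place (distance of spoon from where it was at the start of the episode above 0.03 m).
Of cob1, cob2, cob3, cassava1, cassava2, cassava3 only 4 to 6 are there at a start; the rules pass over those that are not, and their reading is None.
At some moment in a run one of cob1, cob2, cob3, cassava1, cassava2, cassava3, lid may be knocked a few centimetres aside while the robot is not near it.
It also fails if it takes over 192 s, if anything falls off the work surface, if the arm or the gripper's body presses on something with over 40 N, if the wrist force passes 120 N, or if a joint passes its speed limit or range.

## Robot

A 7-joint arm with a two-finger parallel gripper is mounted at the origin on the work surface. World frame = base frame: x ahead of the robot, y to its left, z up, the work surface at z = 0. Lengths are in m, angles in rad, forces in N, time in s.
With the tool pointing down it reaches from about 0.35 to 0.9 m from the base axis. Payload 19.9 kg.
Tool frame: the origin (TCP) lies between the finger pads; the fingertips stand 19 mm ahead of it and the grasp point (between the pads) is the TCP; z points along the fingers, y is the line along which they close (so a half turn about z gives the same grasp; the last joint's range is limited). The gripper opens to 94 mm and grips with 3 to 60 N. Pads are 16 mm wide; open, the fingers measure 119 mm over their backs; the gripper's body (75 mm by 177 mm) begins 78 mm behind the grasp point.
Start: joints at [-1.276, 0.417, -0.01, 1.614, 0.005, 1.111, -0.053], TCP at [0.206, 0.59, 0.224] pointing down, gripper open.
Joint ranges: [-2.81, 2.81], [-0.39, 2.02], [-1.27, 1.25], [0.06, 2.57], [-1.19, 4.33], [0.19, 2], [-2.82, 2.82]. Speed limits (rad/s): [1.89, 1.89, 2.39, 2.39, 3.01, 3.01, 3.01].

## Interface

Orientations are given as a 3x3 rotation matrix whose columns are the frame's x, y, z axes.
In Python, from rig import robot gives the robot as it stands. Calls block until the motion is done:
- robot.move_ptp(position, orientation): joint-space move of the TCP to a pose.
- robot.move_linear(position, velocity=0.15, frame=None, threshold=None): straight line of the TCP; frame=None keeps the orientation; velocity is the mean speed in m/s. With threshold (N) it stops when the force on the tool has changed by that much, and returns True; else False.
- robot.goto_joints(angles): joint-space move.
- robot.gripper_to(opening): finger opening in m; the grip force is fixed at half the most; returns when the fingers have stopped.
- robot.pause(seconds).
- robot.ik(position, orientation): joint angles nearest the present ones, or None.
- robot.get_state(): the state.
- robot.grab_frame(name): name is "scene" or "top"; returns the picture (400x640x3 uint8, red, green, blue); there is no depth.
- robot.camera_info(name): a dict with "fx", "fy", "cx", "cy" (pixels), "dist" ([k1, k2, p1, p2, k3] as OpenCV has them; the pictures are not rectified), "rvec" (rotation vector, rad) and "tvec" (3), from world to camera coordinates, as OpenCV has them. Camera axes: x right, y down, z forward; pixel columns grow to the right and rows downward; lengths in m; the calibration is good to about 2 mm. A picture is of the moment at which its call begins. camera_info takes no time and is no camera call.
A pose or a line that the arm cannot do raises robot.PlanningError and nothing moves.
- robot.sign_off(): hands the job in; it is judged then, once.
The state is a dict: "time": time; "qpos": joint angles; "joint_vel": joint speeds; "effort": joint torques, N m; "ee_pos": TCP position; "tool_rot": TCP orientation; "force": force on the tool from outside, world axes, zero at the start; "moment": the same for the moment, N m; "opening": finger opening in m; "grasp_force": force on a finger pad.
Only numpy, scipy, OpenCV 4.12 (cv2) and the standard library are available. Lean on these libraries where they do the work, as an engineer would, in place of code of your own. Each camera call takes 0.05 s, during which the arm holds its last target. There are 200 camera calls.

## Working session

There is one attempt and no reset: what is moved stays moved. The work goes in short steps, each a Python script; the robot and the scene stay as the last script left them, time stands still between calls to the robot, and variables do not carry over. Pictures are saved under pics/ and viewed, at most 14 in all, crops included, and the job is handed in when it is done.

```bash
mkdir -p pics; ls
python3 - <<'E'
from rig import robot
import cv2
for n in("scene","top"):
    im=robot.grab_frame(n); cv2.imwrite(f"pics/{n}0.png",im[:,:,::-1])
    print(n,robot.camera_info(n))
s=robot.get_state();print(s["time"],s["ee_pos"],s["tool_rot"],s["opening"])
E
```

```text
pics
scene {'fx': 456.68597870766234, 'fy': 456.68597870766234, 'cx': 324.6701590694569, 'cy': 200.74607812272507, 'dist': array([-0.10512892,  0.        ,  0.        ,  0.        ,  0.        ]), 'rvec': array([ 1.03920896,  2.653648  , -0.74754278]), 'tvec': array([ 0.375859 , -0.2856902,  1.4999859])}
top {'fx': 382.58328385266265, 'fy': 382.58328385266265, 'cx': 327.91286142798634, 'cy': 202.06877454141943, 'dist': array([-0.05404252,  0.        ,  0.        ,  0.        ,  0.        ]), 'rvec': array([ 2.14525911, -2.15305002,  0.115591  ]), 'tvec': array([0.07493188, 0.56740452, 1.1718312 ])}
0.1 [0.20586865 0.58977827 0.22388496] [[-9.44163655e-01  3.29476733e-01 -2.75065414e-04]
 [ 3.29476833e-01  9.44163032e-01 -1.08830162e-03]
 [-9.88634667e-05 -1.11816252e-03 -9.99999370e-01]] 0.09409951508156678
```

View pics/scene0.png

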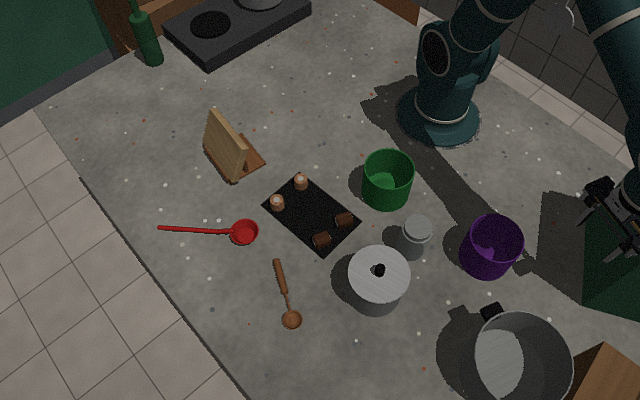

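View pics/top0.png

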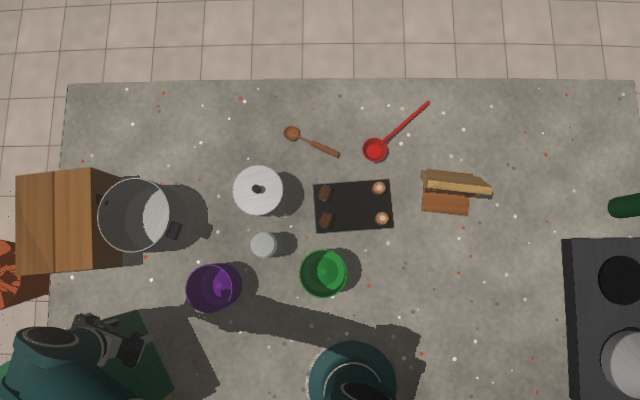

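Run:
```python
import cv2
t=cv2.imread("pics/top0.png");s=cv2.imread("pics/scene0.png")
cv2.imwrite("pics/tc.png",cv2.resize(t[150:250,220:400],None,fx=4.4,fy=4.4,interpolation=3))
cv2.imwrite("pics/sc.png",cv2.resize(s[150:320,250:430],None,fx=3.5,fy=3.5,interpolation=3))
a=cv2.resize(t[155:225,405:505],None,fx=4,fy=4,interpolation=3)
b=cv2.resize(s[95:195,190:280],None,fx=4,fy=4,interpolation=3)
import numpy as np
c=np.zeros((400,770,3),np.uint8);c[:280,:400]=a;c[:,405:765]=b
cv2.imwrite("pics/bc.png",c)
```

```text
(no output)
```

View pics/tc.png

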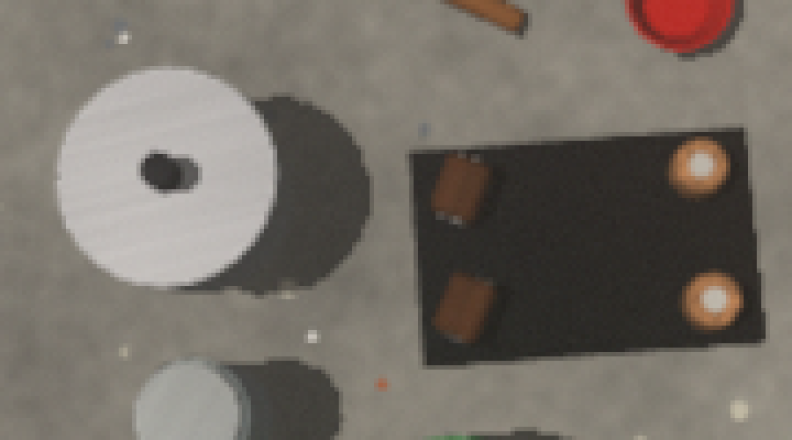

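View pics/sc.png

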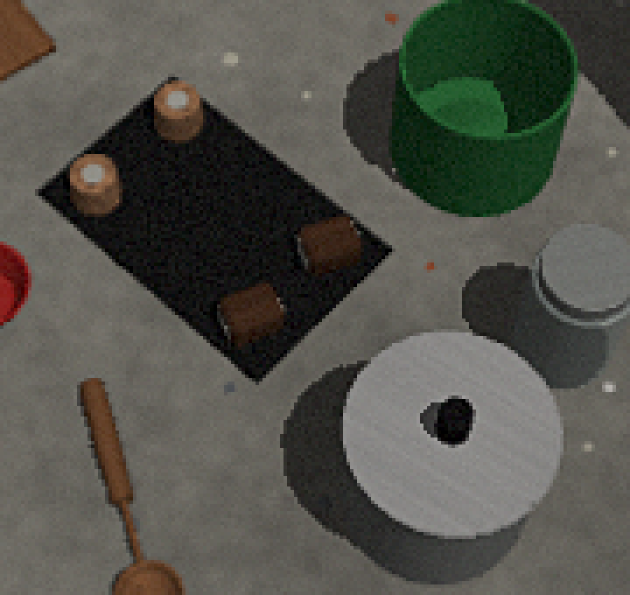

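View pics/bc.png

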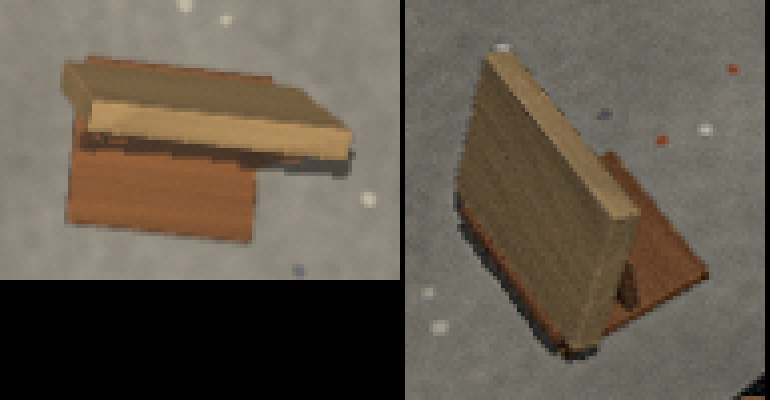

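```bash
cat > h.py <<'E'
from rig import robot
import numpy as np, cv2
CI={n:robot.camera_info(n) for n in("scene","top")}
def K(c): return np.array([[c["fx"],0,c["cx"]],[0,c["fy"],c["cy"]],[0,0,1]])
def ray(n,p):
    c=CI[n];u=cv2.undistortPoints(np.array([[p]],float),K(c),c["dist"])[0,0]
    R=cv2.Rodrigues(c["rvec"])[0];return -R.T@c["tvec"],R.T@np.array([u[0],u[1],1])
def onz(n,p,z):
    o,d=ray(n,p);return o+d*(z-o[2])/d[2]
def tri(pt,ps):
    A=[];b=[]
    for n,p in(("top",pt),("scene",ps)):
        o,d=ray(n,p);d=d/np.linalg.norm(d);M=np.eye(3)-np.outer(d,d);A.append(M);b.append(M@o)
    A=np.vstack(A);b=np.hstack(b);x,r,*_=np.linalg.lstsq(A,b,rcond=None);return x,np.linalg.norm(A@x-b)
def proj(n,X):
    c=CI[n];return cv2.projectPoints(np.array(X,float).reshape(-1,3),c["rvec"],c["tvec"],K(c),c["dist"])[0][:,0]
def down(a):  # tool down, y (closing) axis at angle a from world y
    c,s=np.cos(a),np.sin(a);y=np.array([-s,c,0]);z=np.array([0,0,-1.]);return np.c_[np.cross(y,z),y,z]
E
python3 - <<'E'
from h import *
np.set_printoptions(precision=4,suppress=True)
T=lambda u,v:((u+.5)/4.4-.5+220,(v+.5)/4.4-.5+150)
S=lambda u,v:((u+.5)/3.5-.5+250,(v+.5)/3.5-.5+150)
BT=lambda u,v:((u+.5)/4-.5+405,(v+.5)/4-.5+155)
BS=lambda u,v:((u-405+.5)/4-.5+190,(v+.5)/4-.5+95)
for n,a,b in [("lid",(167,177),(453,433)),("knob",(155,170),(456,410)),("mTL",(410,152),(257,381)),("mTR",(744,129),(37,191)),("mBR",(765,342),(172,77)),("mBL",(425,366),(392,249)),("cobA",(702,165),(93,174)),("cobB",(714,300),(177,100)),("casA",(461,188),(251,311)),("casB",(464,308),(330,242))]:
    print(n,*tri(T(*a),S(*b)))
for n,a,b in [("far-y",(350,128),(487,55)),("far+y",(92,100),(612,220)),("near-y",(347,160),(512,52)),("near+y",(85,132),(638,212))]:
    print(n,*tri(BT(*a),BS(*b)))
for a in [(455,153),(490,160),(470,217),(435,208)]: print(onz("top",T(*a),.036))
for a in [(463,272),(496,283),(470,343),(434,330)]: print(onz("top",T(*a),.036))
print("base",[onz("top",BT(*a),.01) for a in[(66,221),(251,242),(271,77),(86,57)]])
print(BT(0,0))
E
```

```text
lid [0.5946 0.2803 0.1191] 0.0004974286895964975
knob [0.5942 0.2795 0.1563] 0.0015688540097270431
mTL [0.631  0.1227 0.003 ] 6.181486118301015e-05
mTR [ 0.6479 -0.1261  0.0018] 0.0013120129719844578
mBR [ 0.4897 -0.1382 -0.0004] 0.001070955172860738
mBL [0.4724 0.1113 0.0028] 1.8841379338982828e-05
cobA [ 0.6148 -0.0897  0.0358] 0.0001248865502767241
cobB [ 0.5176 -0.0968  0.0367] 0.0011069169641943534
casA [0.6007 0.0839 0.0251] 0.0006403820413400797
casB [0.5135 0.0817 0.0253] 0.0009408267957044963
far-y [ 0.5957 -0.4017  0.1495] 0.0008432182254634791
far+y [ 0.6185 -0.2177  0.1461] 0.0013475553498563438
near-y [ 0.5746 -0.4045  0.1348] 0.000559189105815212
near+y [ 0.5975 -0.215   0.1386] 0.0036922828872861606
[0.6244 0.0883 0.036 ]
[0.6191 0.063  0.036 ]
[0.5777 0.0775 0.036 ]
[0.5843 0.1027 0.036 ]
[0.538  0.0826 0.036 ]
[0.53  0.059 0.036]
[0.4872 0.0777 0.036 ]
[0.4966 0.1034 0.036 ]
base [array([ 0.5442, -0.2263,  0.01  ]), array([ 0.5265, -0.375 ,  0.01  ]), array([ 0.6614, -0.398 ,  0.01  ]), array([ 0.6785, -0.2471,  0.01  ])]
(404.625, 154.625)
```

```bash
cat >> h.py <<'E'
PAIL=np.array([.5944,.280]);LIDP=np.array([.37,-.25])
def go(p,R,approach=None):
    for A in (R,np.c_[-R[:,0],-R[:,1],R[:,2]]):
        if robot.ik(p,A) is not None:
            try: robot.move_ptp(p,A);return A
            except robot.PlanningError as e: print("plan",e)
    raise SystemExit(f"unreachable {p}")
def st(t=""):
    s=robot.get_state();print(t,round(s["time"],1),np.round(s["ee_pos"],4),"open",round(s["opening"],4),"gf",round(s["grasp_force"],1),"F",np.round(s["force"],1));return s
def snap(n,f): 
    im=robot.grab_frame(n)[:,:,::-1].copy();cv2.imwrite(f"pics/{f}.png",im);return im
E
python3 - <<'E'
from h import *
robot.gripper_to(.06)
x,y=PAIL
R=go([x,y,.24],down(0)); robot.move_linear([x,y,.147],.1); robot.gripper_to(0); st("grip")
robot.move_linear([x,y,.25],.1); st("lift")
go([*LIDP,.20],R); robot.move_linear([*LIDP,.06],.15); print(robot.move_linear([*LIDP,.028],.04,threshold=4)); st("down")
robot.gripper_to(.06); robot.move_linear([*LIDP,.2],.2)
go([.42,-.25,.3],R)
st(); a=snap("top","top1");b=snap("scene","scene1")
c=np.zeros((440,792,3),np.uint8);c[:,:792]=cv2.resize(a[150:250,220:400],(792,440),interpolation=3);cv2.imwrite("pics/t1c.png",c)
E
```

```text
grip 4.3 [0.5944 0.2801 0.1471] open 0.0236 gf 30.0 F [-0.2  0.1  0.8]
lift 5.5 [0.5941 0.2799 0.2492] open 0.0234 gf 30.0 F [-1.5  0.  -1.1]
True
down 9.3 [ 0.3696 -0.2497  0.0339] open 0.0235 gf 30.0 F [-0.1  0.1 -1.7]
 11.6 [ 0.42   -0.2499  0.2993] open 0.0601 gf 0.0 F [-0.2  0.8 -0.9]
```

View pics/top1.png

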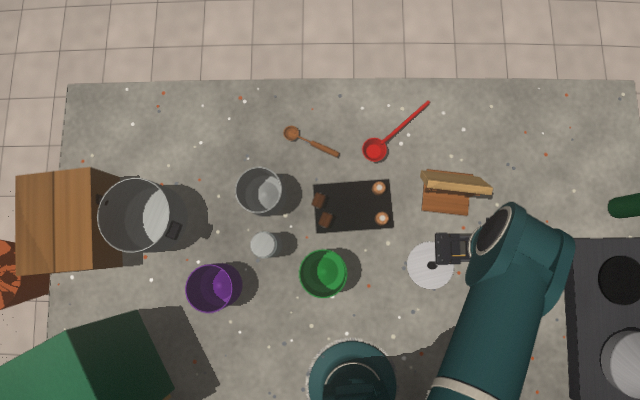

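Run:
```python
import cv2,numpy as np
t=cv2.imread("pics/top1.png");s=cv2.imread("pics/scene1.png")
c=np.zeros((480,760,3),np.uint8)
c[:,:360]=cv2.resize(t[176:236,305:350],None,fx=8,fy=8,interpolation=3)
c[:360,370:760]=cv2.resize(s[200:260,300:365],None,fx=6,fy=6,interpolation=3)
cv2.imwrite("pics/c1.png",c)
```

```text
(no output)
```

View pics/c1.png

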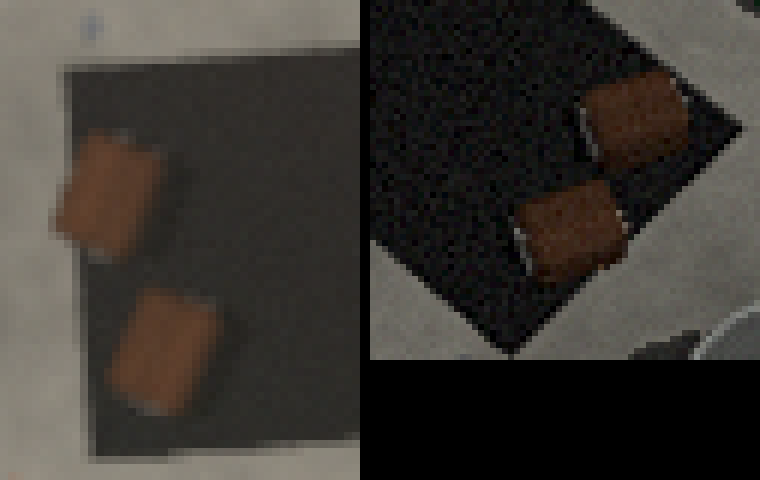

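Run:
```python
from h import *
np.set_printoptions(precision=4,suppress=True)
T=lambda u,v:((u+.5)/8-.5+305,(v+.5)/8-.5+176)
S=lambda u,v:((u-370+.5)/6-.5+300,(v+.5)/6-.5+200)
for q,s,ct in [([(92,130),(160,155),(122,258),(55,225)],(572,230),(108,194)),([(147,290),(217,318),(178,413),(107,380)],(637,118),(163,351))]:
    P=np.array([onz("top",T(*a),.034)[:2] for a in q]);d=P[:2].mean(0)-P[2:].mean(0);a=np.arctan2(d[1],d[0])
    e=P[[0,3]].mean(0)-P[[1,2]].mean(0)
    print(P.mean(0),a,np.arctan2(-e[0],e[1]),np.linalg.norm(d),np.linalg.norm(e),tri(T(*ct),S(*s)))
for p in[(.6,.1),]: print(robot.ik([*PAIL,.1],down(np.pi/2)),robot.ik([*PAIL,.1],down(-np.pi/2)),robot.ik([*PAIL,.1],down(0)))
```

```text
[0.5761 0.1044] -0.3595176902482614 -0.4124179313421123 0.04214446686757664 0.029192359584526706 (array([0.5764, 0.1044, 0.0258]), np.float64(6.649672036952894e-05))
[0.5132 0.0827] -0.40483748636998346 -0.41247408075651154 0.03959306513036449 0.030244534946315103 (array([0.5139, 0.0824, 0.0242]), np.float64(0.0004936529197753215))
[-0.6164  0.6099  0.1816  1.631  -0.1312  0.9126  2.7551] [-0.7336  0.6283  0.3488  1.6355 -0.2547  0.9228 -0.2915] [-0.6548  0.6145  0.236   1.6325 -0.1709  0.9148  1.2149]
```

```bash
cat > s2.py <<'E'
from h import *
def put(x,y,a,z,lo,dropoff,da,op=.064):
    robot.gripper_to(op)
    R=go([x,y,.13],down(a)); 
    if robot.move_linear([x,y,z],.1,threshold=8): st("touch!"); 
    robot.gripper_to(0); s=st("grip")
    if s["opening"]<lo: robot.gripper_to(op); robot.move_linear([x,y,.15],.15); raise SystemExit("missed")
    robot.move_linear([x,y,.2],.2)
    p=PAIL+np.array(dropoff); R=go([*p,.2],down(da)); robot.move_linear([*p,.075],.15); s=st("drop")
    robot.gripper_to(min(.06,s["opening"]+.014)); robot.move_linear([*p,.2],.2)
E
python3 - <<'E'
from s2 import *
put(.6148,-.0897,0,.028,.03,(.027,0),0)
put(.5176,-.0965,0,.028,.03,(-.027,0),0)
robot.gripper_to(.064);go([.5,.0,.35],down(0));a=snap("top","top2")
cv2.imwrite("pics/t2c.png",cv2.resize(a[150:250,220:400],(792,440),interpolation=3))
E
```

```text
grip 14.8 [ 0.615  -0.0897  0.0283] open 0.0414 gf 30.0 F [-0.8  0.4  4.6]
drop 18.2 [0.622  0.2801 0.076 ] open 0.0417 gf 30.0 F [0.1 0.3 0.3]
grip 22.9 [ 0.5177 -0.0964  0.0282] open 0.0414 gf 30.0 F [-0.4  1.   5.6]
drop 26.3 [0.568  0.2801 0.0759] open 0.0414 gf 30.0 F [-0.7  0.6  0.4]
```

View pics/t2c.png

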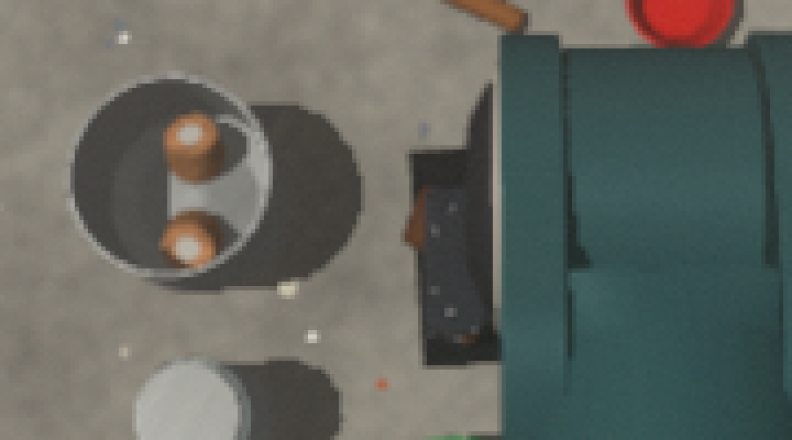

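Both cobs stand in the pail (crop px (190,135) and (189,245)), and the cassava ends look unmoved.

Run:
```python
from s2 import *
put(.5762,.1044,-.39,.025,.025,(0,.027),-np.pi/2)
put(.5136,.0825,-.41,.025,.025,(0,-.027),-np.pi/2)
robot.gripper_to(.064);go([.42,-.15,.35],down(0));a=snap("top","top3")
cv2.imwrite("pics/t3c.png",cv2.resize(a[150:300,220:470],(800,480),interpolation=3))
```

```text
grip 32.2 [0.5763 0.1044 0.0251] open 0.036 gf 30.0 F [-0.6  0.   2.8]
drop 35.4 [0.595  0.3071 0.076 ] open 0.0358 gf 30.0 F [ 0.3 -0.  -0.7]
grip 40.1 [0.5137 0.0826 0.0251] open 0.0357 gf 30.0 F [-0.1 -0.2  4.2]
drop 43.3 [0.595  0.2531 0.0759] open 0.0361 gf 30.0 F [ 0.3 -0.2 -0.8]
```

View pics/t3c.png

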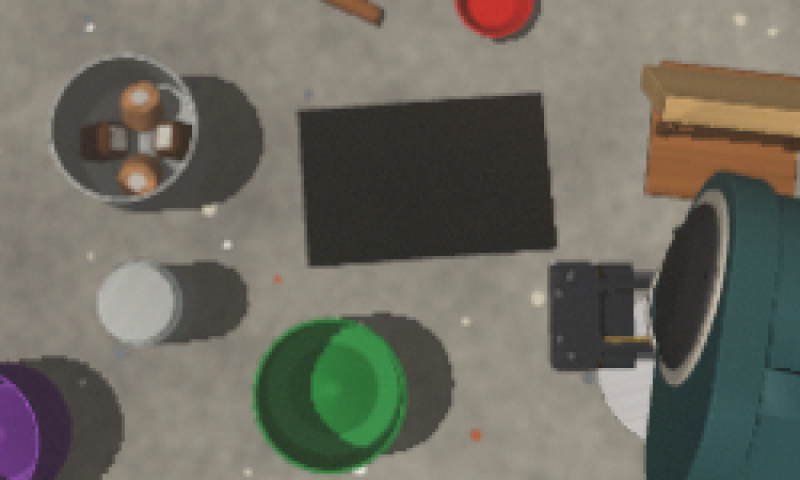

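All scraps lie in the pail below the rim, and the mat is clear. I'll check where the lid is before fetching it.

Run:
```python
from h import *
go([.5,.1,.3],down(0));a=snap("top","top4")
print(proj("top",[*LIDP,.042]),proj("top",[*LIDP,.012]))
c=a[230:310,390:480];cv2.imwrite("pics/t4c.png",cv2.resize(c,None,fx=6,fy=6,interpolation=3))
g=c.min(2)>135
n,l,s,ce=cv2.connectedComponentsWithStats(g.astype(np.uint8));i=1+s[1:,4].argmax()
m=cv2.convexHull(np.argwhere(l==i)[:,::-1].astype(np.float32));(x,y),r=cv2.minEnclosingCircle(m);print(x+390,y+230,r,onz("top",(x+390,y+230),.012))
```

```text
[[432.8438103 265.0121525]] [[430.42960534 264.64483736]]
454.1050033569336 254.0951919555664 30.62034034729004 [ 0.40256885 -0.32641711  0.012     ]
```

View pics/t4c.png

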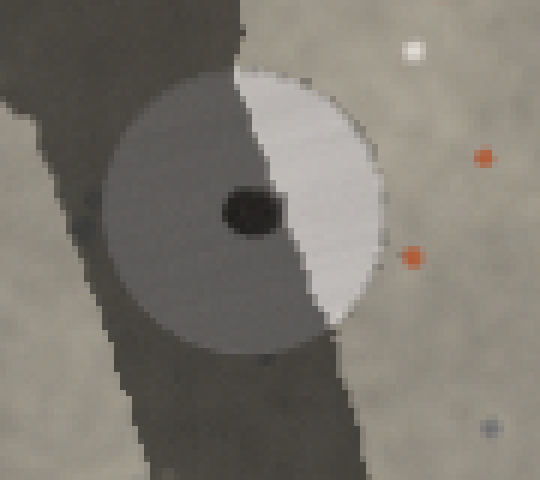

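The lid disc centre is at crop (243,211), about (430.5,265.1) in full pixels, where I laid it (predicted (430.4,264.6)).

Run:
```python
from h import *
robot.gripper_to(.06)
x,y=.3696,-.2497
R=go([x,y,.15],down(0)); robot.move_linear([x,y,.0345],.1,threshold=8); robot.gripper_to(0); st("grip")
robot.move_linear([x,y,.25],.15)
px,py=.5944,.2801
go([px,py,.25],R); robot.move_linear([px,py,.165],.12); st("above")
print(robot.move_linear([px,py,.1455],.03,threshold=5)); st("seat")
robot.gripper_to(.06); robot.move_linear([px,py,.24],.15)
go([.5,-.05,.35],R); a=snap("top","top5");b=snap("scene","scene5")
c=np.zeros((480,800,3),np.uint8);c[:400,:400]=cv2.resize(a[150:230,220:300],(400,400),interpolation=3)
c[:400,400:]=cv2.resize(b[235:325,335:425],(400,400),interpolation=3);cv2.imwrite("pics/c5.png",c)
```

```text
grip 51.7 [ 0.3696 -0.2497  0.0345] open 0.0233 gf 30.0 F [-0.7  1.   2.1]
above 56.2 [0.5948 0.28   0.1657] open 0.0234 gf 30.0 F [ 0.4 -0.2 -1.3]
True
seat 56.8 [0.5942 0.2801 0.1463] open 0.0234 gf 30.0 F [ 1.4 -0.3  3. ]
```

View pics/c5.png

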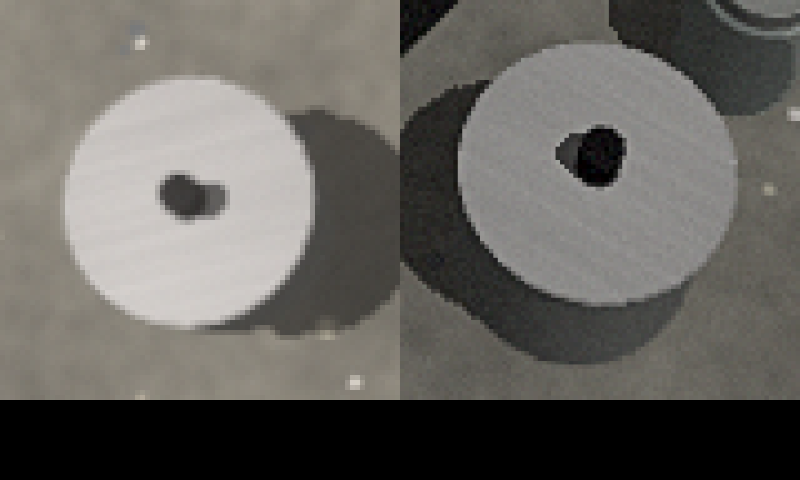

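The lid disc is back on its starting pixels in the top view (about (257.5,189.6), originally (257.6,189.8)), so it is seated level. Next is the board.

```bash
cat > s3.py <<'E'
from h import *
psi=-.12;t=np.radians(25);top=np.array([.5965,-.3095,.142])
def boardR(psi,t):
    h=np.array([np.cos(psi),np.sin(psi),0]);u=np.array([0,0,1.])
    z=np.cos(t)*u-np.sin(t)*h; y=np.cos(t)*h+np.sin(t)*u
    return np.c_[np.cross(y,-z),y,-z],z
E
python3 - <<'E'
from s3 import *
R,z=boardR(psi,t);robot.gripper_to(.075)
M,_=boardR(.068,0)
for A in(R,np.c_[-R[:,0],-R[:,1],R[:,2]]): print(robot.ik(top+.08*z,A),robot.ik(top-.035*z,A))
for A in(M,np.c_[-M[:,0],-M[:,1],M[:,2]]): print(robot.ik([.56,-.0076,.11],A),robot.ik([.56,-.0076,.3],A))
A=go(top+.08*z,R)
print(robot.move_linear(top-.035*z,.06,threshold=6)); st("at")
robot.gripper_to(0); st("grip")
E
```

```text
[-0.28346887  0.4394665   1.03062426  1.93969294 -0.91288962  0.76332585
  1.13083463] [-0.1337565   0.64770707  0.84345181  1.90460414 -1.18900802  0.67732252
  1.31920536]
[-0.31808995  0.46846799  1.08747234  1.94041642 -0.95711086  0.7911335
 -1.97850981] [ 1.28766101  0.77813633 -1.09006417  1.8584977   1.00493632  0.61788411
  2.74035344]
[-0.81276747  0.7085546   1.06843668  1.89958316 -0.74574742  0.99831615
  0.6636412 ] [-0.94051832  0.46248214  1.22003981  1.71120993 -0.45123221  1.29007425
  0.44363199]
[ 0.52418445  0.54627984 -0.72898958  1.85617648  0.45306378  0.91175943
  2.79220146] [-0.8726844   0.39389261  1.08697624  1.70984092 -0.36474196  1.26108469
 -2.77698065]
False
at 63.4 [ 0.6112 -0.3113  0.1105] open 0.0751 gf 0.0 F [ 0.2 -0.2 -0.6]
grip 64.2 [ 0.6117 -0.3112  0.1105] open 0.0236 gf 30.0 F [ 5.5 -1.  -1.7]
```

Run:
```python
from s3 import *
R,z=boardR(psi,t);M,_=boardR(.068,0)
p=np.array(robot.get_state()["ee_pos"])
print(robot.move_linear(p+.1*z,.08)); st("up")
q=np.array(robot.get_state()["ee_pos"]);q[2]=.28;robot.move_linear(q,.15)
go([.56,-.0076,.25],M); st("over")
robot.move_linear([.56,-.0076,.12],.1); print(np.round(robot.get_state()["tool_rot"],3)); st()
a=snap("top","top6");b=snap("scene","scene6")
cv2.imwrite("pics/c6.png",cv2.resize(b[130:280,200:400],(800,600),interpolation=3))
```

```text
False
up 65.7 [ 0.5698 -0.3061  0.2009] open 0.0236 gf 30.0 F [ 1.7 -0.1 -1.7]
over 67.5 [ 0.56   -0.0091  0.25  ] open 0.0238 gf 30.0 F [ 0.  -0.3 -3.6]
[[-0.068  0.998  0.001]
 [ 0.998  0.068  0.   ]
 [ 0.     0.001 -1.   ]]
 68.9 [ 0.5603 -0.0076  0.1205] open 0.0238 gf 30.0 F [-0.1 -0.1 -2.7]
```

View pics/c6.png

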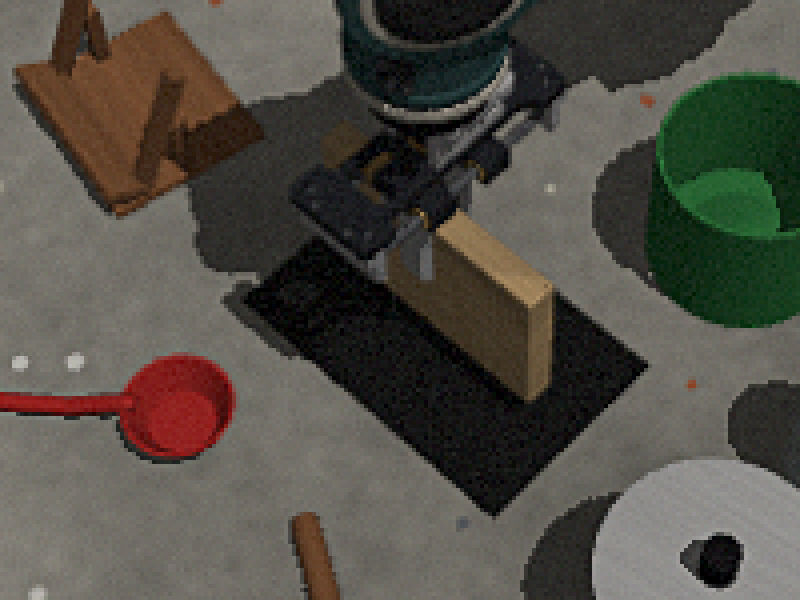

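The board hangs vertical over the mat, with its bottom corner at crop px (530,402). I'm lowering it now.

Run:
```python
from s3 import *
print(robot.move_linear([.5603,-.0076,.09],.02,threshold=6)); s=st("touch")
robot.gripper_to(.06); st("rel"); x,y,z=s["ee_pos"]
robot.move_linear([x,y,.26],.08)
go([.38,-.3,.35],down(0)); robot.pause(.5);st()
a=snap("top","top7");b=snap("scene","scene7")
c=np.zeros((400,800,3),np.uint8);c[:320,:400]=cv2.resize(a[160:240,310:410],(400,320),interpolation=3)
c[:,400:]=cv2.resize(b[160:270,250:360],(400,400),interpolation=3);cv2.imwrite("pics/c7.png",c)
```

```text
True
touch 70.1 [ 0.5603 -0.0076  0.0959] open 0.0234 gf 30.0 F [-0.4  0.4  6.5]
rel 70.9 [ 0.5596 -0.0075  0.0954] open 0.0598 gf 0.0 F [ 0.4 -0.2  0.1]
 75.3 [ 0.38 -0.3   0.35] open 0.0599 gf 0.0 F [ 0.3 -0.4  0.8]
```

View pics/c7.png

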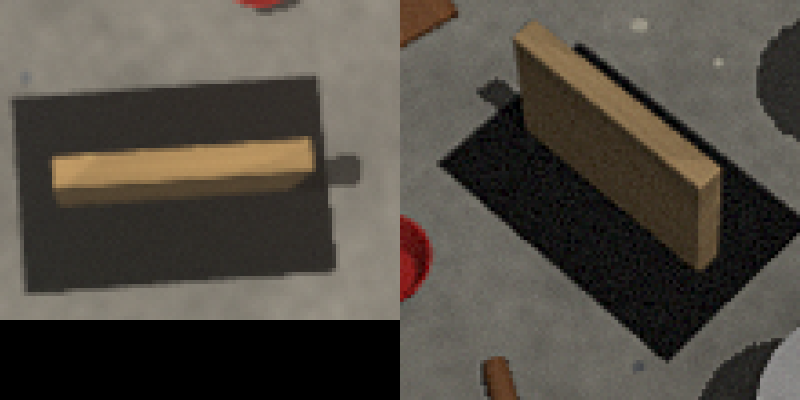

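View pics/scene7.png

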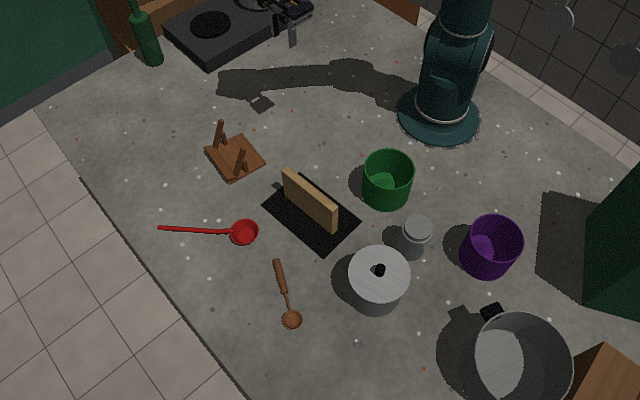

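The board stands upright in mid-mat (about px (310,200)), the lid is seated at (379,275), and the jar, ladle and spoon haven't moved.

```bash
python3 -c "
from h import *
print(onz('top',(310+184/4,160+163/4),.134)); print(robot.sign_off())"
```

```text
[ 0.55887464 -0.01017757  0.134     ]
the job is handed in; nothing more can be done
None
```

The job is handed in, though sign-off returned no verdict: all four scraps (two cobs, two cassava ends) are in the pail with its lid seated level, the board stands upright within about 5 mm of the mat's centre, and the jar, ladle and spoon were not moved.

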